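# Move the turned pieces to the drying rack in reverse order

## Task

Move the four freshly oiled turned pieces from the cork pads of the oiling board to the drying rack with four compartments, one piece to a compartment and in reverse order along the row: the piece now nearest the robot goes into the compartment farthest from the robot, the next one into the next farthest, and so on, until the farthest piece stands in the nearest compartment. Set each one down upright on the compartment's floor without dropping it or tipping it over, let go of it, and leave the yellow wax tin where it is.

Things in the scene. Friction and masses are not known exactly. Their poses are not given: they have to be found in the camera images.
- mill: dark wood pepper mill with a small steel knob on top, 87 mm high, foot 46 mm across, head 40 mm across above 66 mm; straight grip 32 mm across from 22 to 66 mm above its underside (grip at about 46 mm); about 0.16 kg. Upright, round about its z axis; loose; origin at the centre of its underside. At the start it stands on pad_a, up to 4 mm off its centre.
- vase: pale wood bud vase with a black mouth on top, 82 mm high, belly 48 mm across (foot 42 mm), lip 36 mm across above 74 mm; straight neck 28 mm across from 34 to 74 mm above its underside (grip at about 54 mm); about 0.12 kg. Upright, round about its z axis; loose; origin at the centre of its underside. At the start it stands on pad_b, up to 4 mm off its centre.
- box: mid-brown straight wooden box 44 mm across with a red lid fixed on it (48 to 66 mm up) and a pale 12 mm knob on top, 74 mm high in all (grip at about 46 mm); about 0.14 kg. Upright, round about its z axis; loose; origin at the centre of its underside. At the start it stands on pad_c, up to 4 mm off its centre.
- candlestick: green candlestick with a brass cup on top, 80 mm high, foot 48 mm across, drip plate 40 mm across from 63 to 73 mm; straight stem 28 mm across from 18 to 63 mm above its underside (grip at about 46 mm); about 0.15 kg. Upright, round about its z axis; loose; origin at the centre of its underside. At the start it stands on pad_d, up to 4 mm off its centre.
- pad_a: fixed round cork pad, 56 mm across, 3 mm thick, lying on the dark oiling board (310 x 90 x 18 mm) so that its top is 21 mm above the bench. The four pads look alike and lie in one straight row, 74 mm centre to centre; x axis along the row, away from the robot; origin at the centre of its underside. At the start the mill stands on this pad; which pad is where in the row varies.
- pad_b: fixed round cork pad, 56 mm across, 3 mm thick, lying on the dark oiling board (310 x 90 x 18 mm) so that its top is 21 mm above the bench. The four pads look alike and lie in one straight row, 74 mm centre to centre; x axis along the row, away from the robot; origin at the centre of its underside. At the start the vase stands on this pad; which pad is where in the row varies.
- pad_c: fixed round cork pad, 56 mm across, 3 mm thick, lying on the dark oiling board (310 x 90 x 18 mm) so that its top is 21 mm above the bench. The four pads look alike and lie in one straight row, 74 mm centre to centre; x axis along the row, away from the robot; origin at the centre of its underside. At the start the box stands on this pad; which pad is where in the row varies.
- pad_d: fixed round cork pad, 56 mm across, 3 mm thick, lying on the dark oiling board (310 x 90 x 18 mm) so that its top is 21 mm above the bench. The four pads look alike and lie in one straight row, 74 mm centre to centre; x axis along the row, away from the robot; origin at the centre of its underside. At the start the candlestick stands on this pad; which pad is where in the row varies.
- drying_rack: fixed pale wood tray, 302 (x) x 84 (y) x 21 mm high, left or right of the oiling board; four open compartments in a row along x, 68 x 72 mm inside, walls 6 mm thick and all 21 mm high, floor 6 mm above the bench; compartment centres at x = -111, -37, 37, 111 mm, y = 0. Origin: centre of underside; x points away from the robot (within 15 degrees), so x = -111 is nearest.
- wax_tin: yellow wax tin with a silvery lid, 72 mm across, 45 mm high. Loose bystander, to be left where it is; origin at the centre of its underside.
There are look-alikes about, which are no part of the job. Leave any orange look-alike of the mill alone. Several things have the shape of the candlestick; the one meant has the colours described above.

How it is judged (in metres and radians):
At the end, for the whole second after the job is handed in: Each piece stands in the compartment that mirrors its starting place (nearest to farthest, and so on), within 15 mm along the row and 18 mm across it of the compartment's centre, underside within 3 mm of the floor, upright within 0.08 rad, at rest and released (((x of any of pad_b, pad_c, pad_d in the frame of pad_a above 0.185 m and x of mill in the frame of drying_rack between 0.096 and 0.126 m and y of mill in the frame of drying_rack between -0.018 and 0.018 m) or (x of any of pad_b, pad_c, pad_d in the frame of pad_a above 0.111 m and not (x of any of pad_b, pad_c, pad_d in the frame of pad_a above 0.185 m) and x of mill in the frame of drying_rack between 0.022 and 0.052 m and y of mill in the frame of drying_rack between -0.018 and 0.018 m) or (x of any of pad_b, pad_c, pad_d in the frame of pad_a below -0.111 m and not (x of any of pad_b, pad_c, pad_d in the frame of pad_a below -0.185 m) and x of mill in the frame of drying_rack between -0.052 and -0.022 m and y of mill in the frame of drying_rack between -0.018 and 0.018 m) or (x of any of pad_b, pad_c, pad_d in the frame of pad_a below -0.185 m and x of mill in the frame of drying_rack between -0.126 and -0.096 m and y of mill in the frame of drying_rack between -0.018 and 0.018 m)) and z of each of mill, vase, box, candlestick in the frame of drying_rack below 0.009 m and angle between each of mill, vase, box, candlestick's own z axis and vertical below 0.08 rad and linear speed of each of mill, vase, box, candlestick below 0.02 m/s and contact force between each of mill, vase, box, candlestick and the fingers below 0.05 N and ((x of any of pad_a, pad_c, pad_d in the frame of pad_b above 0.185 m and x of vase in the frame of drying_rack between 0.096 and 0.126 m and y of vase in the frame of drying_rack between -0.018 and 0.018 m) or (x of any of pad_a, pad_c, pad_d in the frame of pad_b above 0.111 m and not (x of any of pad_a, pad_c, pad_d in the frame of pad_b above 0.185 m) and x of vase in the frame of drying_rack between 0.022 and 0.052 m and y of vase in the frame of drying_rack between -0.018 and 0.018 m) or (x of any of pad_a, pad_c, pad_d in the frame of pad_b below -0.111 m and not (x of any of pad_a, pad_c, pad_d in the frame of pad_b below -0.185 m) and x of vase in the frame of drying_rack between -0.052 and -0.022 m and y of vase in the frame of drying_rack between -0.018 and 0.018 m) or (x of any of pad_a, pad_c, pad_d in the frame of pad_b below -0.185 m and x of vase in the frame of drying_rack between -0.126 and -0.096 m and y of vase in the frame of drying_rack between -0.018 and 0.018 m)) and ((x of any of pad_a, pad_b, pad_d in the frame of pad_c above 0.185 m and x of box in the frame of drying_rack between 0.096 and 0.126 m and y of box in the frame of drying_rack between -0.018 and 0.018 m) or (x of any of pad_a, pad_b, pad_d in the frame of pad_c above 0.111 m and not (x of any of pad_a, pad_b, pad_d in the frame of pad_c above 0.185 m) and x of box in the frame of drying_rack between 0.022 and 0.052 m and y of box in the frame of drying_rack between -0.018 and 0.018 m) or (x of any of pad_a, pad_b, pad_d in the frame of pad_c below -0.111 m and not (x of any of pad_a, pad_b, pad_d in the frame of pad_c below -0.185 m) and x of box in the frame of drying_rack between -0.052 and -0.022 m and y of box in the frame of drying_rack between -0.018 and 0.018 m) or (x of any of pad_a, pad_b, pad_d in the frame of pad_c below -0.185 m and x of box in the frame of drying_rack between -0.126 and -0.096 m and y of box in the frame of drying_rack between -0.018 and 0.018 m)) and ((x of any of pad_a, pad_b, pad_c in the frame of pad_d above 0.185 m and x of candlestick in the frame of drying_rack between 0.096 and 0.126 m and y of candlestick in the frame of drying_rack between -0.018 and 0.018 m) or (x of any of pad_a, pad_b, pad_c in the frame of pad_d above 0.111 m and not (x of any of pad_a, pad_b, pad_c in the frame of pad_d above 0.185 m) and x of candlestick in the frame of drying_rack between 0.022 and 0.052 m and y of candlestick in the frame of drying_rack between -0.018 and 0.018 m) or (x of any of pad_a, pad_b, pad_c in the frame of pad_d below -0.111 m and not (x of any of pad_a, pad_b, pad_c in the frame of pad_d below -0.185 m) and x of candlestick in the frame of drying_rack between -0.052 and -0.022 m and y of candlestick in the frame of drying_rack between -0.018 and 0.018 m) or (x of any of pad_a, pad_b, pad_c in the frame of pad_d below -0.185 m and x of candlestick in the frame of drying_rack between -0.126 and -0.096 m and y of candlestick in the frame of drying_rack between -0.018 and 0.018 m))); the robot touches nothing.
It fails at once if a piece is tipped over (more than 0.6 rad) (angle between any of mill, vase, box, candlestick's own z axis and vertical above 0.6 rad).
It fails at once if a piece is dropped (falls free of the fingers faster than 0.7 m/s, that is from more than 25 mm) ((linear speed of mill above 0.7 m/s and contact force between mill and the fingers below 0.2 N) or (linear speed of vase above 0.7 m/s and contact force between vase and the fingers below 0.2 N) or (linear speed of box above 0.7 m/s and contact force between box and the fingers below 0.2 N) or (linear speed of candlestick above 0.7 m/s and contact force between candlestick and the fingers below 0.2 N)).
It fails at once if the wax tin is disturbed (moved more than 25 mm) (distance of wax_tin from where it was at the start of the episode above 0.025 m).
It also fails if it takes over 118 s, if anything falls off the work surface, if the arm or the gripper's body presses on something with over 40 N, if the wrist force passes 120 N, or if a joint passes its speed limit or range.

## Robot

A 6-joint arm with a two-finger parallel gripper is mounted at the origin on the work surface. World frame = base frame: x ahead of the robot, y to its left, z up, the work surface at z = 0. Lengths are in mm, angles in rad, forces in N, time in s.
With the tool pointing down it reaches from about 250 to 775 mm from the base axis. Payload 4 kg.
Tool frame: the origin (TCP) lies at the very end of the fingers, on their centre line; the grasp point (between the pads) lies 19 mm behind it; z points along the fingers, y is the line along which they close (so a half turn about z gives the same grasp; the last joint's range is limited). The gripper opens to 94 mm and grips with 3 to 60 N. Pads are 16 mm wide; open, the fingers measure 119 mm over their backs; the gripper's body (75 mm by 177 mm) begins 78 mm behind the grasp point.
Start: joints at [1.158, 0.087, 1.371, -0, 1.684, -0.103], TCP at [167.687, 523.833, 205.506] pointing down, gripper open.
Joint ranges: [-3.1, 3.1], [-0.76, 2.03], [0.27, 2.55], [-1.08, 4.22], [0.17, 2.65], [-2.57, 2.57]. Speed limits (rad/s): [2.79, 2.79, 3.14, 3.14, 3.14, 3.14].

## Interface

Orientations are given as a rotation vector (axis times angle).
In Python, from rig import ctrl gives the robot as it stands.
- The arm moves only by the tool send_rows, never from a script. Its argument "increments" is a list that holds one entry, the list of rows, each a list of 6 numbers: the shift along the tool's x, y, z in fractions of the full range, 1 being 25 cm, then the turn, a rotation vector about the tool's x, y, z in fractions of the full range, 1 being pi rad. A call has 1 to 5 rows; each row is the pose to reach, as a shift and turn from the pose commanded when the call began, along the tool's axes at that moment; what a row does not reach only later rows make up. A row lasts 1/8 s, in which the tool goes at most 62.5 mm and 10.7 degrees, less where a joint would pass 70% of its speed; a pose out of reach is approached as far as the arm can. No shift or turn number may pass 1 either way. A call with a gripper value outside its range is refused whole. "grip" is the opening, from 0 (shut) to 1 (fully open), set as the call begins (left out, the last holds). The fingers move at their own pace and stop on an object; "force" is the grip in N (left out, the last holds). Time passes only in rows, so rows that repeat a pose let the fingers close. It gives the time, the measured TCP pose, the force, the opening and the grip force at its end, in the units of the state.
- ctrl.get_state(): the state, without advancing time (a new reading comes with each control period).
- ctrl.grab_frame(name): name is "scene" or "top"; returns a dict with "pixels" (480x640x3 uint8, red, green, blue), "depth" (480x640 float32, mm along the optical axis (not along the pixel's ray), 0 where there is no reading), "K" (3x3 intrinsics, pixels), "rvec" (rotation vector, rad) and "tvec" (3), from world to camera coordinates, as OpenCV has them. Camera axes: x right, y down, z forward; pixel columns grow to the right and rows downward; lengths in mm; the calibration is good to about 2 mm. A picture is of the moment at which its call begins.
- ctrl.close_job(): hands the job in; it is judged then, once.
Trained networks look in the newest picture that a camera, given by its name, has taken for a name from the list of things; names that differ only in an ending like _2 or _b are one class to them, and where a whole thing is asked for, a point or a joint stands for the part that bears it (a point fixed in the world has none). Each returns a list of dicts, best first, with "confidence" (0 to 1); they miss things now and then, are a little off and sometimes report something else, mostly with a low value. They report only what shows in the picture. A call takes as long as a camera call. They do not tell look-alikes from the thing itself.
- ctrl.trace(camera, label): "region" (480x640 bool, what is visible of it) and "bbox" ([left, top, width, height] in pixels, round what is visible of it).
The state is a dict: "t": time; "joint_pos": joint angles; "dq": joint speeds; "effort": joint torques, N m; "position": TCP position; "orientation": TCP orientation; "contact_force": force on the tool from outside, world axes, zero at the start; "wrist_torque": the same for the moment, N m; "grip_width": finger opening in mm; "grasp_force": force on a finger pad.
Only numpy, scipy, OpenCV 4.12 (cv2) and the standard library are available. Lean on these libraries where they do the work, as an engineer would, in place of code of your own. Each camera call takes 0.05 s, during which the arm holds its last target. There are 200 camera calls.

## Working session

There is one attempt and no reset: what is moved stays moved. The work goes in short steps, Python scripts to look and compute and a tool call to move; the robot and the scene stay as the last step left them, time stands still between calls to the robot, and variables do not carry over. Pictures are saved under pics/ and viewed, at most 14 in all, crops included, and the job is handed in when it is done.

Besides the shell and the picture viewer there is one more tool, called after "Call:" as a command line: name --argument value ..., lists and objects as JSON in quotes. send_rows: Moves the arm, as the interface text tells. Its arguments: {"type":"object","properties":{"increments":{"type":"array","items":{"type":"array","items":{"type":"array","items":{"type":"number"}}}},"grip":{"type":"number"},"force":{"type":"number"}},"required":["increments"]}

```bash
mkdir -p pics; ls; python3 - <<'E'
from rig import ctrl
import cv2
s=ctrl.get_state();print(s)
for n in("top","scene"):
    f=ctrl.grab_frame(n);cv2.imwrite(f"pics/{n}0.png",f["pixels"][:,:,::-1]);print(n,f["K"],f["rvec"],f["tvec"])
E
```

```text
pics
{'t': 0.0, 'joint_pos': array([ 1.15786284e+00,  8.79117235e-02,  1.37220404e+00, -3.84994528e-05,
        1.68359162e+00, -1.03045205e-01]), 'dq': array([-0.00203744,  0.0012501 , -0.00069186, -0.00076724, -0.0005319 ,
        0.00218607]), 'effort': array([ 5.29908721e-04, -3.40173662e+01, -3.02429366e+01,  7.16495630e-02,
        3.27068812e-02, -1.48125378e-04]), 'position': array([167.49690771, 523.31430567, 204.35329657]), 'orientation': array([-0.48475486, -3.10345764,  0.0032267 ]), 'contact_force': array([ 0.38138021,  0.01419497, -0.40409789]), 'wrist_torque': array([-0.02364149, -0.01203847, -0.02520031]), 'grasp_force': 0.0, 'grip_width': 94.21062240020292}
top [[444.95714863   0.         316.86242437]
 [  0.         444.95714863 236.83728983]
 [  0.           0.           1.        ]] [ 2.18357138 -2.13255828  0.17075757] [ 76.5613525  530.65125628 717.86113681]
scene [[557.67057767   0.         326.68294227]
 [  0.         557.67057767 246.31315012]
 [  0.           0.           1.        ]] [ 0.89803879  2.37204435 -1.21190547] [ 339.70202289 -194.83646062 1453.94730576]
```

View pics/top0.png

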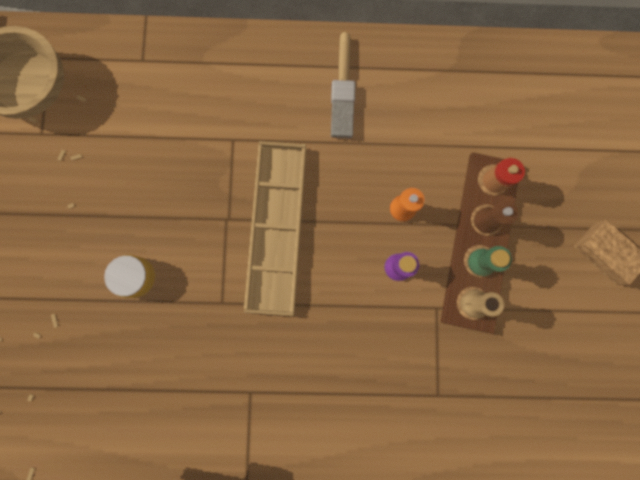

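View pics/scene0.png

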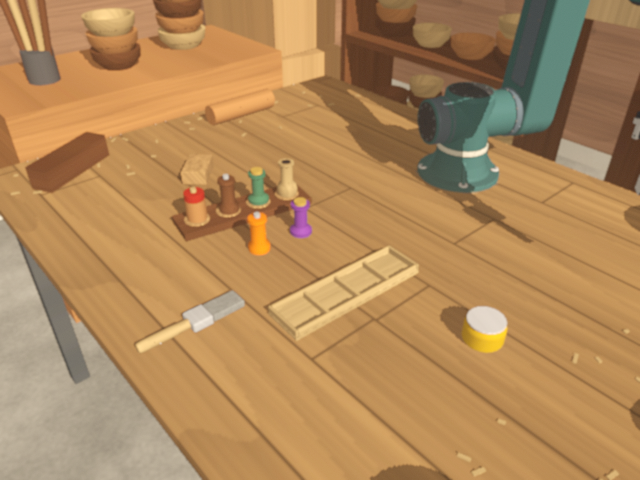

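The top view shows the oiling board at the right. From far to near it holds the red-lidded box (510,172), mill (507,211), candlestick (490,262) and vase (480,304), so the vase is nearest the robot. The rack is in the middle (275,230), the tin at (128,276), and the orange and purple look-alikes stand between board and rack (407,205; 402,266). The scene view agrees.

```bash
cat > h.py <<'E'
import numpy as np, cv2
from rig import ctrl
from scipy.optimize import least_squares
from scipy.spatial.transform import Rotation as R
def cloud(f):
    v,u=np.mgrid[:480,:640]; d=f["depth"].astype(float)
    c=np.stack([(u-f["K"][0,2])/f["K"][0,0]*d,(v-f["K"][1,2])/f["K"][1,1]*d,d],-1)
    w=(c-np.ravel(f["tvec"]))@cv2.Rodrigues(np.ravel(f["rvec"]))[0]; w[d==0]=np.nan
    return w
def topdisc(w,m,lo,hi):
    p=w[m]; p=p[(p[:,2]>lo)&(p[:,2]<hi)]
    if len(p)<8: return None
    (x,y),r=cv2.minEnclosingCircle(p[:,:2].astype(np.float32))
    return np.round([x,y,r,*p.mean(0),len(p)],1)
def tool(dw):
    "world shift mm -> tool axes m"
    return np.round(R.from_rotvec(ctrl.get_state()["orientation"]).inv().apply(dw)/1000,4)
E
python3 - <<'E'
from h import *
f=ctrl.grab_frame("top");w=cloud(f)
print(-cv2.Rodrigues(np.ravel(f["rvec"]))[0].T@np.ravel(f["tvec"]))
H=dict(mill=87,vase=82,box=66,candlestick=80)
lay=dict(mill=(92,115),vase=(92,110),box=(77,92),candlestick=(78,110))
for n in H:
    for r in ctrl.trace("top",n):
        m=r["region"];p=w[m];p=p[np.isfinite(p[:,2])]
        print(n,round(r["confidence"],2),r["bbox"],"zmax",np.percentile(p[:,2],[50,90,98]).round(),topdisc(w,m,*lay[n]),f["pixels"][m].mean(0).round())
for n in("pad_a","drying_rack","wax_tin"):
    for r in ctrl.trace("top",n):
        m=r["region"];p=w[m];p=p[np.isfinite(p[:,2])]
        print(n,round(r["confidence"],2),r["bbox"],p.mean(0).round(1))
        if n=="drying_rack":
            q=p[p[:,2]>-5]; print(cv2.minAreaRect(q[:,:2].astype(np.float32)),np.percentile(q[:,2],[5,50,95]))
# board
z=w[...,2];px=f["pixels"]
bm=(z>12)&(z<30)&(np.arange(640)>430); q=w[bm]; print("board",cv2.minAreaRect(q[:,:2].astype(np.float32)),len(q))
E
```

```text
[424.17642996 102.20625235 782.56325398]
mill 0.65 [475.6, 200.2, 45.1, 34.5] zmax [ 93. 101. 108.] [ 567.3 -205.5   19.9  566.3 -203.9  100.2  485. ] [103.  71.  49.]
mill 0.57 [388.6, 187.5, 34.2, 34.6] zmax [75. 80. 87.] None [179. 107.  54.]
vase 0.73 [460.2, 287.6, 43.9, 30.2] zmax [ 83. 104. 105.] [ 423.  -177.2   18.   423.1 -176.4  103.1  443. ] [142. 114.  78.]
box 0.89 [484.5, 156.9, 42.2, 38.7] zmax [85. 89. 96.] [ 639.7 -223.1   21.9  638.1 -220.5   86.4  538. ] [148.  73.  50.]
candlestick 0.97 [383.9, 253.2, 33.6, 25.7] zmax [72. 80. 82.] [483.9 -54.4  13.  483.7 -54.5  80.  207. ] [136.  89. 106.]
candlestick 0.58 [466.9, 248.4, 44.4, 24.8] zmax [ 90. 101. 102.] [ 494.8 -194.3   20.1  494.  -192.2   96.8  533. ] [104. 109.  71.]
pad_a 0.63 [465.3, 202.0, 33.1, 31.7] [ 572.1 -200.    21.5]
pad_a 0.56 [457.9, 285.0, 10.7, 19.1] [ 438.8 -161.1   21.1]
pad_a 0.55 [463.0, 242.2, 24.2, 30.0] [ 508.9 -178.6   20.9]
pad_a 0.49 [480.5, 166.8, 20.8, 26.4] [ 646.2 -204.6   21.2]
drying_rack 0.92 [246.4, 141.4, 63.8, 172.1] [546.5 162.3   9.6]
((552.9140014648438, 162.30960083007812), (88.53215026855469, 309.57757568359375), 87.47410583496094) [ 4.00313898  6.74071244 21.50115772]
wax_tin 0.67 [104.0, 251.4, 50.2, 50.5] [455.7 398.   38.8]
board ((514.0305786132812, -301.23760986328125), (296.5531311035156, 310.0612487792969), 79.05516052246094) 6016
```

```bash
python3 - <<'E'
from h import *
f=ctrl.grab_frame("top");w=cloud(f)
m=ctrl.trace("top","drying_rack")[0]["region"];m=cv2.dilate(m.astype(np.uint8),np.ones((5,5)))>0
p=w[m];p=p[np.isfinite(p[:,2])]
q=p[(p[:,2]>17)&(p[:,2]<26)][:,:2]; print(len(q),cv2.minAreaRect(q.astype(np.float32)))
def loc(a,x): 
    c,s=np.cos(x[2]),np.sin(x[2]); d=a-x[:2]; return np.stack([d[:,0]*c+d[:,1]*s,-d[:,0]*s+d[:,1]*c],1)
def res(x):
    l=loc(q,x); X=np.abs(l[:,:1]-np.array([-148,-74,0,74,148])).min(1); Y=np.abs(np.abs(l[:,1])-39); return np.minimum(X,Y)
for a0 in(-.1,-.05,0):
    s=least_squares(res,[546,162,a0],loss="soft_l1",f_scale=3); print(s.x,s.cost)
x=min((least_squares(res,[a,162,b],loss="soft_l1",f_scale=3) for a in(540,547,553) for b in(-.1,0,.05)),key=lambda s:s.cost); print(x.cost); x=x.x;print(x)
l=loc(q,x); print(np.percentile(l,[1,99],axis=0))
c,s=np.cos(x[2]),np.sin(x[2])
for k in(-111,-37,37,111): print(k,x[:2]+k*np.array([c,s]))
P=np.array([[423,-177.2],[494.8,-194.3],[567.3,-205.5],[639.7,-223.1]])
print("row ang",np.arctan2(*(P[3]-P[0])[::-1]))
st=ctrl.get_state();Rm=R.from_rotvec(st["orientation"]).as_matrix();print(Rm.round(3),st["position"])
E
```

```text
1902 ((549.2296752929688, 161.82920837402344), (84.27598571777344, 302.19488525390625), 87.46493530273438)
[ 5.48837662e+02  1.61588519e+02 -4.44092071e-02] 2586.2124359585123
[ 5.48837662e+02  1.61588519e+02 -4.44092069e-02] 2586.2124359585137
[ 5.48837662e+02  1.61588519e+02 -4.44092035e-02] 2586.2124359585573
2586.212435958512
[ 5.48837662e+02  1.61588519e+02 -4.44092072e-02]
[[-150.14936838  -41.63315767]
 [ 150.12268386   41.86069974]]
-111 [437.94709938 166.51632047]
-37 [511.8741408  163.23111922]
37 [585.80118221 159.94591797]
111 [659.72822363 156.66071672]
row ang -0.2087285260276615
[[-0.952  0.305  0.   ]
 [ 0.305  0.952  0.   ]
 [-0.     0.    -1.   ]] [167.68189839 523.84689654 205.52648903]
```

Careful with the scale: shifts go in shares of 25 cm and turns go in shares of pi rad. That gives: -0.2175 m / 0.25 = -0.87, -0.174 m / 0.25 = -0.696, -0.31 rad / 3.1416 = -0.0987.

Call:
send_rows --increments '[[[-0.136, -0.176, 0, 0, 0, -0.0328], [-0.268, -0.348, 0, 0, 0, -0.0656], [-0.404, -0.52, 0, 0, 0, -0.0987], [-0.54, -0.696, 0, 0, 0, -0.0987], [-0.672, -0.87, 0, 0, 0, -0.0987]]]' --grip 1 --force 25

```text
t: 1.23
position: [261.7, 263.9, 205.7]
orientation: [-0.001, 3.14, 0.001]
contact_force: [-0.0, 0.3, 1.2]
grip_width: 94.3
grasp_force: 0.0
```

In the tool's units: -0.247 m / 0.25 = -0.988, -0.1975 m / 0.25 = -0.79.

Call:
send_rows --increments '[[[-0.072, -0.1976, 0, 0, 0, 0], [-0.144, -0.3952, 0, 0, 0, 0], [-0.216, -0.592, 0, 0, 0, 0], [-0.288, -0.79, 0, 0, 0, 0], [-0.36, -0.988, 0, 0, 0, 0]]]'

```text
t: 1.85
position: [351.8, 16.8, 205.9]
orientation: [-0.0, 3.14, 0.0]
contact_force: [0.5, -0.2, -0.3]
grip_width: 94.1
grasp_force: 0.0
```

In the tool's units: -0.1951 m / 0.25 = -0.7804, -0.147 m / 0.25 = -0.588.

Call:
send_rows --increments '[[[-0.072, -0.196, 0, 0, 0, 0], [-0.144, -0.392, 0, 0, 0, 0], [-0.216, -0.588, 0, 0, 0, 0], [-0.2848, -0.7804, 0, 0, 0, 0], [-0.2848, -0.7804, 0, 0, 0, 0]]]'

```text
t: 2.48
position: [422.9, -179.2, 204.7]
orientation: [-0.007, -3.14, -0.001]
contact_force: [-0.5, 0.0, 0.3]
grip_width: 94.0
grasp_force: 0.0
```

In the tool's units: 0.149 m / 0.25 = 0.596, 0.001 m / 0.25 = 0.004.

Call:
send_rows --increments '[[[0, 0.004, 0.16, 0, 0, 0], [0, 0.004, 0.32, 0, 0, 0], [0, 0.004, 0.48, 0, 0, 0], [0, 0.004, 0.596, 0, 0, 0], [0, 0.004, 0.596, 0, 0, 0]]]'

```text
t: 3.1
position: [420.6, -173.5, 54.3]
orientation: [0.002, -3.137, -0.005]
contact_force: [0.3, -0.2, 0.3]
grip_width: 93.8
grasp_force: 0.0
```

Call:
send_rows --increments '[[[0, 0, 0, 0, 0, 0], [0, 0, 0, 0, 0, 0], [0, 0, 0, 0, 0, 0], [0, 0, 0, 0, 0, 0], [0, 0, 0, 0, 0, 0]]]' --grip 0 --force 25

```text
t: 3.72
position: [422.8, -175.7, 56.7]
orientation: [-0.0, 3.141, -0.0]
contact_force: [0.4, -0.3, -0.8]
grip_width: 47.5
grasp_force: 0.0
```

Call:
send_rows --increments '[[[0, 0, 0, 0, 0, 0], [0, 0, 0, 0, 0, 0], [0, 0, 0, 0, 0, 0], [0, 0, 0, 0, 0, 0], [0, 0, 0, 0, 0, 0]]]' --force 40

```text
t: 4.35
position: [422.7, -175.7, 56.5]
orientation: [-0.0, 3.141, -0.0]
contact_force: [-0.1, -1.1, 0.2]
grip_width: 34.5
grasp_force: 40.0
```

In the tool's units: -0.09 m / 0.25 = -0.36, -0.07 m / 0.25 = -0.28.

Call:
send_rows --increments '[[[0, 0, -0.04, 0, 0, 0], [0, 0, -0.1, 0, 0, 0], [0, 0, -0.18, 0, 0, 0], [0, 0, -0.28, 0, 0, 0], [0, 0, -0.36, 0, 0, 0]]]'

```text
t: 4.97
position: [423.1, -175.7, 148.7]
orientation: [-0.001, 3.14, -0.001]
contact_force: [-0.3, -0.1, -1.5]
grip_width: 34.2
grasp_force: 40.0
```

```bash
python3 - <<'E'
from h import *
f=ctrl.grab_frame("scene");im=f["pixels"][100:260,150:350,::-1];cv2.imwrite("pics/s1.png",cv2.resize(im,None,fx=4,fy=3.75,interpolation=cv2.INTER_CUBIC))
print(ctrl.get_state()["grip_width"])
E
```

```text
33.82017293646674
```

View pics/s1.png

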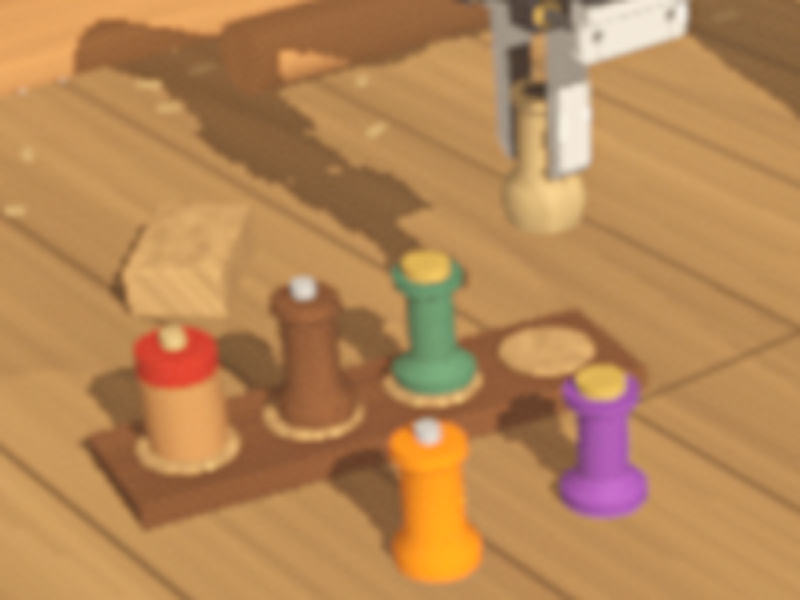

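The vase hangs upright in the fingers at (545,160) of the crop, its pad is empty, and the others stand undisturbed. I carry it on to the far compartment.

In the tool's units: 0.185 m / 0.25 = 0.74, 0.143 m / 0.25 = 0.572.

Call:
send_rows --increments '[[[-0.072, 0.1, -0.04, 0, 0, 0], [-0.168, 0.24, -0.08, 0, 0, 0], [-0.288, 0.404, -0.08, 0, 0, 0], [-0.408, 0.572, -0.08, 0, 0, 0], [-0.528, 0.74, -0.08, 0, 0, 0]]]'

```text
t: 5.65
position: [555.5, 10.9, 166.9]
orientation: [-0.0, 3.141, -0.0]
contact_force: [1.6, 0.1, -1.3]
grip_width: 34.3
grasp_force: 40.0
```

In the tool's units: 0.1473 m / 0.25 = 0.5892, 0.139 m / 0.25 = 0.556.

Call:
send_rows --increments '[[[-0.12, 0.168, 0, 0, 0, 0], [-0.24, 0.336, 0, 0, 0, 0], [-0.34, 0.48, 0, 0, 0, 0], [-0.396, 0.556, 0, 0, 0, 0], [-0.4188, 0.5892, 0, 0, 0, 0]]]'

```text
t: 6.28
position: [659.5, 158.1, 165.9]
orientation: [0.003, -3.141, 0.0]
contact_force: [-0.1, -0.4, -1.3]
grip_width: 34.3
grasp_force: 40.0
```

Call:
send_rows --increments '[[[0, 0, 0, 0, 0, 0], [0, 0, 0, 0, 0, 0]]]'

```text
t: 6.52
position: [659.0, 155.7, 166.7]
orientation: [-0.001, -3.141, 0.0]
contact_force: [-0.3, 1.1, -1.1]
grip_width: 34.4
grasp_force: 40.0
```

```bash
python3 - <<'E'
from h import *
f=ctrl.grab_frame("scene");w=cloud(f)
s=ctrl.get_state();print(s["position"],s["grip_width"],s["contact_force"])
for r in ctrl.trace("scene","vase"):
    m=cv2.erode(r["region"].astype(np.uint8),np.ones((3,3)))>0
    p=w[m];p=p[np.isfinite(p[:,2])]; p=p[np.hypot(*(p[:,:2]-s["position"][:2]).T)<40]
    if len(p): print(r["confidence"],len(p),np.percentile(p[:,2],[1,5,50,95,99]).round(1), r["bbox"])
E
```

```text
[658.96311765 155.71546122 166.83227624] 33.73673421242793 [-0.12810262 -0.25821257 -2.14156914]
0.84 719 [134.9 138.6 163.2 213.7 214.7] [281.4, 208.0, 29.2, 58.1]
```

In the tool's units: 0.119 m / 0.25 = 0.476, 0.113 m / 0.25 = 0.452.

Call:
send_rows --increments '[[[0, 0.004, 0.12, 0, 0, 0], [0, 0.004, 0.26, 0, 0, 0], [0, 0.004, 0.38, 0, 0, 0], [0, 0.004, 0.452, 0, 0, 0], [0, 0.004, 0.476, 0, 0, 0]]]'

```text
t: 7.25
position: [658.7, 157.3, 46.5]
orientation: [-0.001, -3.14, 0.0]
contact_force: [0.5, -0.3, -1.2]
grip_width: 34.0
grasp_force: 40.0
```

In the tool's units: 0.005 m / 0.25 = 0.02, 0.004 m / 0.25 = 0.016.

Call:
send_rows --increments '[[[0, 0, 0.008, 0, 0, 0], [0, 0, 0.012, 0, 0, 0], [0, 0, 0.016, 0, 0, 0], [0, 0, 0.02, 0, 0, 0], [0, 0, 0.02, 0, 0, 0]]]'

```text
t: 7.88
position: [659.3, 157.8, 42.6]
orientation: [-0.0, 3.141, 0.0]
contact_force: [0.4, 0.3, -1.7]
grip_width: 34.3
grasp_force: 40.0
```

Within 1–2 mm of the floor; ease down to contact.

In the tool's units: 0.0015 m / 0.25 = 0.006, 0.001 m / 0.25 = 0.004.

Call:
send_rows --increments '[[[0, 0, 0.002, 0, 0, 0], [0, 0, 0.004, 0, 0, 0], [0, 0, 0.006, 0, 0, 0], [0, 0, 0.006, 0, 0, 0]]]'

```text
t: 8.38
position: [659.6, 157.8, 41.6]
orientation: [-0.0, 3.141, 0.0]
contact_force: [0.5, -0.5, 0.5]
grip_width: 34.3
grasp_force: 40.0
```

Call:
send_rows --increments '[[[0, 0, 0, 0, 0, 0], [0, 0, 0, 0, 0, 0], [0, 0, 0, 0, 0, 0], [0, 0, 0, 0, 0, 0], [0, 0, 0, 0, 0, 0]]]' --grip 1

```text
t: 9.0
position: [659.3, 157.8, 40.9]
orientation: [0.0, -3.142, -0.0]
contact_force: [0.1, -0.4, -0.4]
grip_width: 80.7
grasp_force: 0.0
```

In the tool's units: -0.14 m / 0.25 = -0.56, -0.105 m / 0.25 = -0.42.

Call:
send_rows --increments '[[[0, 0, 0, 0, 0, 0], [0, 0, -0.08, 0, 0, 0], [0, 0, -0.24, 0, 0, 0], [0, 0, -0.42, 0, 0, 0], [0, 0, -0.56, 0, 0, 0]]]'

```text
t: 9.62
position: [660.0, 157.9, 185.5]
orientation: [-0.0, 3.137, 0.001]
contact_force: [-0.4, 0.1, 0.3]
grip_width: 94.2
grasp_force: 0.0
```

```bash
python3 - <<'E'
from h import *
f=ctrl.grab_frame("top");w=cloud(f)
s=ctrl.get_state();print(s["position"],s["grip_width"])
lay=dict(mill=(92,115),vase=(72,110),box=(77,92),candlestick=(78,110))
for n in lay:
    for r in ctrl.trace("top",n):
        print(n,round(r["confidence"],2),topdisc(w,r["region"],*lay[n]))
cv2.imwrite("pics/t2.png",f["pixels"][:,:,::-1])
E
```

```text
[662.08986773 158.19491024 191.53150498] 94.14151740389228
mill 0.95 [ 567.2 -205.4   19.5  566.4 -203.7  100.2  483. ]
mill 0.88 None
box 0.7 [ 639.4 -222.9   22.5  637.9 -221.    86.4  546. ]
candlestick 0.91 [484.  -54.6  13.  483.7 -54.5  80.3 207. ]
candlestick 0.56 [ 494.4 -194.1   20.5  493.8 -192.    96.9  519. ]
candlestick 0.53 None
```

View pics/t2.png

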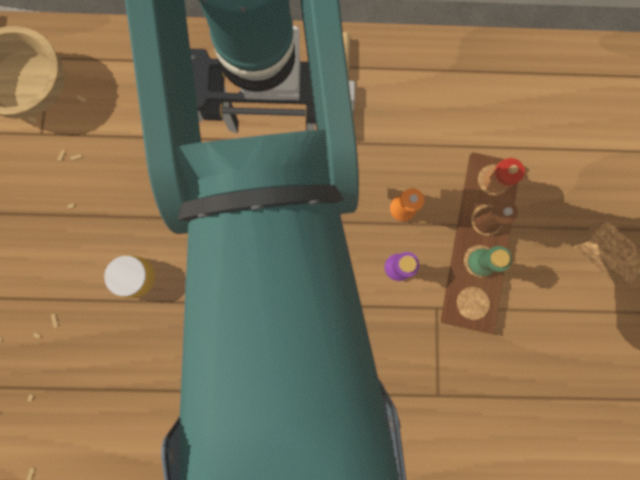

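The arm hides the rack; the other three pieces are unchanged. Next the candlestick, second nearest, which goes to the second farthest compartment.

In the tool's units: -0.228 m / 0.25 = -0.912, -0.179 m / 0.25 = -0.716.

Call:
send_rows --increments '[[[0.06, -0.132, -0.04, 0, 0, 0], [0.144, -0.308, -0.06, 0, 0, 0], [0.24, -0.512, -0.06, 0, 0, 0], [0.336, -0.716, -0.06, 0, 0, 0], [0.428, -0.912, -0.06, 0, 0, 0]]]'

```text
t: 10.5
position: [550.2, -71.5, 193.1]
orientation: [0.0, -3.137, -0.002]
contact_force: [1.0, 0.1, 0.8]
grip_width: 94.0
grasp_force: 0.0
```

In the tool's units: -0.124 m / 0.25 = -0.496, -0.116 m / 0.25 = -0.464.

Call:
send_rows --increments '[[[0.092, -0.196, 0, 0, 0, 0], [0.168, -0.36, 0, 0, 0, 0], [0.216, -0.464, 0, 0, 0, 0], [0.232, -0.496, 0, 0, 0, 0], [0.232, -0.496, 0, 0, 0, 0]]]'

```text
t: 11.12
position: [493.9, -193.8, 194.6]
orientation: [-0.0, -3.14, -0.003]
contact_force: [0.1, -0.5, 0.0]
grip_width: 93.9
grasp_force: 0.0
```

Call:
send_rows --increments '[[[0, 0, 0, 0, 0, 0], [0, 0, 0, 0, 0, 0], [0, 0, 0, 0, 0, 0]]]'

```text
t: 11.5
position: [494.7, -193.6, 196.0]
orientation: [-0.002, 3.141, 0.0]
contact_force: [0.1, -0.9, -0.9]
grip_width: 93.9
grasp_force: 0.0
```

```bash
python3 - <<'E'
from h import *
f=ctrl.grab_frame("top");w=cloud(f)
m=np.zeros((480,640),bool);m[130:320,240:320]=1
print(ctrl.get_state()["position"],topdisc(w,m,70,110))
E
```

```text
[ 494.67498859 -193.76262867  196.0435401 ] [660.3 155.7  18.1 659.3 155.4  88.1 391. ]
```

The vase stands at (660,156) with its top at 88 mm, as it should. I go down on the candlestick.

In the tool's units: 0.148 m / 0.25 = 0.592, 0.143 m / 0.25 = 0.572.

Call:
send_rows --increments '[[[0, 0, 0.16, 0, 0, 0], [0, 0, 0.34, 0, 0, 0], [0, 0, 0.5, 0, 0, 0], [0, 0, 0.572, 0, 0, 0], [0, 0, 0.592, 0, 0, 0]]]'

```text
t: 12.18
position: [494.2, -194.0, 47.4]
orientation: [0.001, -3.141, -0.001]
contact_force: [0.2, 0.5, 0.1]
grip_width: 93.9
grasp_force: 0.0
```

Call:
send_rows --increments '[[[0, 0, 0, 0, 0, 0], [0, 0, 0, 0, 0, 0], [0, 0, 0, 0, 0, 0], [0, 0, 0, 0, 0, 0], [0, 0, 0, 0, 0, 0]]]' --grip 0 --force 40

```text
t: 12.8
position: [494.5, -194.3, 48.2]
orientation: [-0.0, 3.141, -0.0]
contact_force: [-0.6, -0.5, -0.5]
grip_width: 47.7
grasp_force: 0.0
```

Call:
send_rows --increments '[[[0, 0, 0, 0, 0, 0], [0, 0, 0, 0, 0, 0], [0, 0, 0, 0, 0, 0], [0, 0, 0, 0, 0, 0], [0, 0, 0, 0, 0, 0]]]'

```text
t: 13.42
position: [494.5, -194.4, 48.1]
orientation: [-0.0, 3.141, -0.0]
contact_force: [-0.4, -1.4, 0.0]
grip_width: 38.1
grasp_force: 40.0
```

In the tool's units: -0.015 m / 0.25 = -0.06, -0.012 m / 0.25 = -0.048.

Call:
send_rows --increments '[[[0, 0, -0.012, 0, 0, 0], [0, 0, -0.032, 0, 0, 0], [0, 0, -0.048, 0, 0, 0], [0, 0, -0.06, 0, 0, 0], [0, 0, -0.06, 0, 0, 0]]]'

```text
t: 14.05
position: [494.6, -194.3, 63.4]
orientation: [-0.0, 3.141, -0.0]
contact_force: [1.0, 0.9, -1.4]
grip_width: 38.5
grasp_force: 40.0
```

```bash
python3 - <<'E'
from h import *
f=ctrl.grab_frame("scene");im=f["pixels"][130:250,170:330,::-1];cv2.imwrite("pics/s3.png",cv2.resize(im,None,fx=5,fy=5,interpolation=cv2.INTER_CUBIC))
print(ctrl.get_state()["grip_width"])
E
```

```text
38.96392775803548
```

View pics/s3.png

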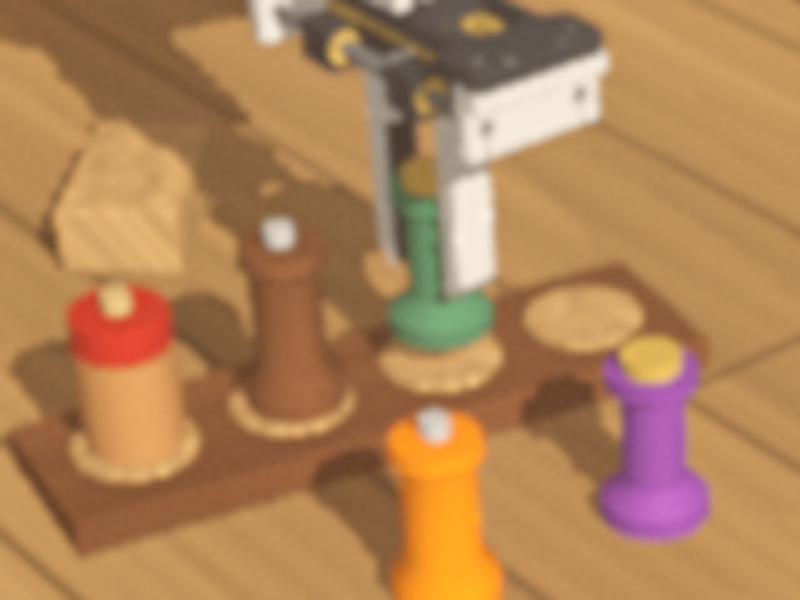

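The candlestick hangs upright at (430,260) of the crop, held by the drip plate and clear of its pad. I carry it over.

In the tool's units: -0.1 m / 0.25 = -0.4, -0.08 m / 0.25 = -0.32.

Call:
send_rows --increments '[[[0, 0, -0.06, 0, 0, 0], [0, 0, -0.18, 0, 0, 0], [-0.016, 0.06, -0.32, 0, 0, 0], [-0.048, 0.18, -0.4, 0, 0, 0], [-0.096, 0.36, -0.4, 0, 0, 0]]]'

```text
t: 14.72
position: [520.1, -104.8, 167.0]
orientation: [0.003, 3.135, -0.003]
contact_force: [0.7, -0.4, -2.0]
grip_width: 38.3
grasp_force: 40.0
```

In the tool's units: 0.235 m / 0.25 = 0.94, 0.2 m / 0.25 = 0.8.

Call:
send_rows --increments '[[[-0.052, 0.2, 0, 0, 0, 0], [-0.104, 0.4, 0, 0, 0, 0], [-0.156, 0.6, 0, 0, 0, 0], [-0.204, 0.8, 0, 0, 0, 0], [-0.24, 0.94, 0, 0, 0, 0]]]'

```text
t: 15.35
position: [578.7, 133.1, 164.1]
orientation: [-0.003, 3.14, 0.001]
contact_force: [0.1, -0.9, -1.5]
grip_width: 38.7
grasp_force: 40.0
```

In the tool's units: 0.0292 m / 0.25 = 0.1168, 0.02 m / 0.25 = 0.08.

Call:
send_rows --increments '[[[-0.02, 0.08, 0, 0, 0, 0], [-0.0288, 0.1168, 0, 0, 0, 0], [-0.0288, 0.1168, 0, 0, 0, 0], [-0.0288, 0.1168, 0, 0, 0, 0], [-0.0288, 0.1168, 0, 0, 0, 0]]]'

```text
t: 15.98
position: [585.5, 158.9, 163.1]
orientation: [0.002, 3.142, -0.0]
contact_force: [0.1, -1.0, -1.4]
grip_width: 38.7
grasp_force: 40.0
```

```bash
python3 - <<'E'
from h import *
f=ctrl.grab_frame("scene");w=cloud(f)
s=ctrl.get_state();print(s["position"],s["grip_width"],s["contact_force"])
for r in ctrl.trace("scene","candlestick"):
    m=cv2.erode(r["region"].astype(np.uint8),np.ones((3,3)))>0
    p=w[m];p=p[np.isfinite(p[:,2])]; p=p[np.hypot(*(p[:,:2]-s["position"][:2]).T)<40]
    if len(p): print(r["confidence"],len(p),np.percentile(p[:,2],[1,5,50,95,99]).round(1), r["bbox"])
E
```

```text
[585.47354202 159.00009438 163.09989269] 38.46106637418789 [-0.11145205 -0.01802416 -1.74896407]
0.57 721 [137.7 140.6 166.2 215.3 216.4] [317.6, 196.8, 29.0, 51.6]
```

In the tool's units: 0.124 m / 0.25 = 0.496, 0.118 m / 0.25 = 0.472.

Call:
send_rows --increments '[[[0, 0.004, 0.12, 0, 0, 0], [0, 0.004, 0.26, 0, 0, 0], [0, 0.004, 0.4, 0, 0, 0], [0, 0.004, 0.472, 0, 0, 0], [0, 0.004, 0.496, 0, 0, 0]]]'

```text
t: 16.7
position: [585.0, 160.7, 38.0]
orientation: [-0.0, -3.14, 0.0]
contact_force: [-0.4, -0.4, -1.5]
grip_width: 38.6
grasp_force: 40.0
```

In the tool's units: 0.0055 m / 0.25 = 0.022, 0.0045 m / 0.25 = 0.018.

Call:
send_rows --increments '[[[0, 0, 0.006, 0, 0, 0], [0, 0, 0.012, 0, 0, 0], [0, 0, 0.018, 0, 0, 0], [0, 0, 0.022, 0, 0, 0], [0, 0, 0.022, 0, 0, 0]]]'

```text
t: 17.32
position: [585.5, 161.0, 33.6]
orientation: [-0.0, 3.141, 0.0]
contact_force: [0.4, 0.1, -1.4]
grip_width: 38.3
grasp_force: 40.0
```

In the tool's units: 0.001 m / 0.25 = 0.004, 0.0005 m / 0.25 = 0.002.

Call:
send_rows --increments '[[[0, 0, 0.002, 0, 0, 0], [0, 0, 0.004, 0, 0, 0], [0, 0, 0.004, 0, 0, 0]]]'

```text
t: 17.7
position: [585.9, 160.9, 33.1]
orientation: [-0.0, 3.141, 0.0]
contact_force: [-0.2, -0.5, 1.3]
grip_width: 38.7
grasp_force: 40.0
```

Call:
send_rows --increments '[[[0, 0, 0, 0, 0, 0], [0, 0, 0, 0, 0, 0], [0, 0, 0, 0, 0, 0], [0, 0, 0, 0, 0, 0], [0, 0, 0, 0, 0, 0]]]' --grip 1

```text
t: 18.32
position: [585.5, 160.9, 32.4]
orientation: [0.0, -3.142, -0.0]
contact_force: [-0.1, 0.1, 0.4]
grip_width: 85.3
grasp_force: 0.0
```

Call:
send_rows --increments '[[[0, 0, 0, 0, 0, 0], [0, 0, -0.08, 0, 0, 0], [0, 0, -0.24, 0, 0, 0], [0, 0, -0.42, 0, 0, 0], [0, 0, -0.6, 0, 0, 0]]]'

```text
t: 18.95
position: [585.3, 160.9, 183.8]
orientation: [0.0, -3.141, -0.0]
contact_force: [1.3, 0.5, 0.7]
grip_width: 93.8
grasp_force: 0.0
```

Now the mill.

In the tool's units: -0.25 m / 0.25 = -1, -0.195 m / 0.25 = -0.78.

Call:
send_rows --increments '[[[0.008, -0.14, 0, 0, 0, 0], [0.016, -0.34, 0, 0, 0, 0], [0.028, -0.56, 0, 0, 0, 0], [0.04, -0.78, 0, 0, 0, 0], [0.05, -1, 0, 0, 0, 0]]]'

```text
t: 19.58
position: [572.8, -90.7, 182.6]
orientation: [-0.001, 3.141, 0.0]
contact_force: [0.9, 0.4, 0.2]
grip_width: 94.1
grasp_force: 0.0
```

In the tool's units: -0.1164 m / 0.25 = -0.4656, -0.095 m / 0.25 = -0.38.

Call:
send_rows --increments '[[[0.012, -0.22, 0, 0, 0, 0], [0.02, -0.38, 0, 0, 0, 0], [0.0232, -0.4656, 0, 0, 0, 0], [0.0232, -0.4656, 0, 0, 0, 0], [0.0232, -0.4656, 0, 0, 0, 0]]]'

```text
t: 20.2
position: [567.5, -204.0, 182.5]
orientation: [-0.003, 3.141, 0.002]
contact_force: [0.3, -0.1, 0.1]
grip_width: 94.0
grasp_force: 0.0
```

Call:
send_rows --increments '[[[0, 0, 0, 0, 0, 0], [0, 0, 0, 0, 0, 0]]]'

```text
t: 20.45
position: [567.5, -204.3, 182.6]
orientation: [-0.003, 3.141, 0.0]
contact_force: [-0.1, 1.1, -0.2]
grip_width: 94.0
grasp_force: 0.0
```

```bash
python3 - <<'E'
from h import *
f=ctrl.grab_frame("top");w=cloud(f)
m=np.zeros((480,640),bool);m[130:178,240:320]=1
m2=np.zeros((480,640),bool);m2[183:225,240:320]=1
print(ctrl.get_state()["position"],topdisc(w,m,70,110),topdisc(w,m2,65,110))
E
```

```text
[ 567.48928761 -204.50815785  182.60337145] [660.3 155.5  18.4 659.3 155.5  88.3 390. ] [585.7 160.4  20.1 584.4 160.2  82.  478. ]
```

The candlestick is placed at (586,160). I go down on the mill.

In the tool's units: 0.1345 m / 0.25 = 0.538, 0.13 m / 0.25 = 0.52.

Call:
send_rows --increments '[[[0, -0.004, 0.16, 0, 0, 0], [0, -0.004, 0.32, 0, 0, 0], [0, -0.004, 0.46, 0, 0, 0], [0, -0.004, 0.52, 0, 0, 0], [0, -0.004, 0.538, 0, 0, 0]]]'

```text
t: 21.12
position: [567.2, -206.2, 47.5]
orientation: [0.001, -3.141, -0.001]
contact_force: [0.1, -0.1, 0.4]
grip_width: 93.9
grasp_force: 0.0
```

Call:
send_rows --increments '[[[0, 0, 0, 0, 0, 0], [0, 0, 0, 0, 0, 0], [0, 0, 0, 0, 0, 0], [0, 0, 0, 0, 0, 0], [0, 0, 0, 0, 0, 0]]]' --grip 0 --force 40

```text
t: 21.75
position: [567.4, -206.5, 48.2]
orientation: [-0.0, 3.141, -0.0]
contact_force: [-0.8, -0.3, 0.4]
grip_width: 47.6
grasp_force: 0.0
```

Call:
send_rows --increments '[[[0, 0, 0, 0, 0, 0], [0, 0, 0, 0, 0, 0], [0, 0, 0, 0, 0, 0], [0, 0, 0, 0, 0, 0]]]'

```text
t: 22.25
position: [567.3, -206.5, 48.0]
orientation: [-0.0, 3.142, -0.0]
contact_force: [-0.1, -0.6, 0.5]
grip_width: 37.8
grasp_force: 40.0
```

In the tool's units: -0.015 m / 0.25 = -0.06, -0.012 m / 0.25 = -0.048.

Call:
send_rows --increments '[[[0, 0, -0.012, 0, 0, 0], [0, 0, -0.032, 0, 0, 0], [0, 0, -0.048, 0, 0, 0], [0, 0, -0.06, 0, 0, 0], [0, 0, -0.06, 0, 0, 0]]]'

```text
t: 22.88
position: [567.5, -206.6, 63.4]
orientation: [-0.0, 3.141, -0.0]
contact_force: [0.5, 0.2, -2.5]
grip_width: 37.9
grasp_force: 40.0
```

```bash
python3 - <<'E'
from h import *
f=ctrl.grab_frame("scene");im=f["pixels"][130:250,170:330,::-1];cv2.imwrite("pics/s4.png",cv2.resize(im,None,fx=4,fy=4,interpolation=cv2.INTER_CUBIC))
print(ctrl.get_state()["grip_width"])
E
```

```text
37.585526682850855
```

View pics/s4.png

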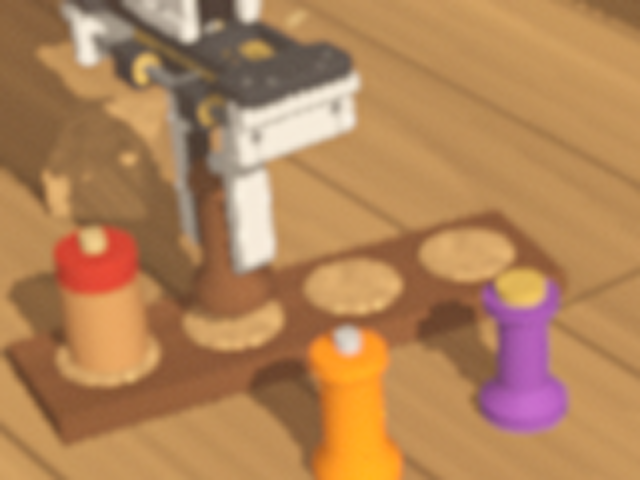

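The mill hangs upright at (230,240) of the crop. I carry it to the second nearest compartment.

In the tool's units: -0.1 m / 0.25 = -0.4, 0.09 m / 0.25 = 0.36.

Call:
send_rows --increments '[[[0, 0, -0.06, 0, 0, 0], [0, 0, -0.18, 0, 0, 0], [0.008, 0.06, -0.32, 0, 0, 0], [0.028, 0.18, -0.4, 0, 0, 0], [0.054, 0.36, -0.4, 0, 0, 0]]]'

```text
t: 23.55
position: [555.3, -117.0, 167.0]
orientation: [0.003, 3.135, -0.003]
contact_force: [0.8, 1.3, -1.2]
grip_width: 38.2
grasp_force: 40.0
```

In the tool's units: 0.237 m / 0.25 = 0.948, 0.2 m / 0.25 = 0.8.

Call:
send_rows --increments '[[[0.03, 0.2, 0, 0, 0, 0], [0.06, 0.4, 0, 0, 0, 0], [0.09, 0.6, 0, 0, 0, 0], [0.12, 0.8, 0, 0, 0, 0], [0.142, 0.948, 0, 0, 0, 0]]]'

```text
t: 24.18
position: [517.9, 122.6, 164.3]
orientation: [-0.002, 3.14, 0.001]
contact_force: [0.8, -0.3, -2.0]
grip_width: 37.8
grasp_force: 40.0
```

In the tool's units: 0.0427 m / 0.25 = 0.1708, 0.027 m / 0.25 = 0.108.

Call:
send_rows --increments '[[[0.016, 0.108, 0, 0, 0, 0], [0.026, 0.1708, 0, 0, 0, 0], [0.026, 0.1708, 0, 0, 0, 0], [0.026, 0.1708, 0, 0, 0, 0], [0.026, 0.1708, 0, 0, 0, 0]]]'

```text
t: 24.8
position: [512.0, 162.2, 163.0]
orientation: [0.002, 3.142, -0.0]
contact_force: [0.5, 0.4, -1.9]
grip_width: 37.8
grasp_force: 40.0
```

```bash
python3 - <<'E'
from h import *
f=ctrl.grab_frame("scene");w=cloud(f)
s=ctrl.get_state();print(s["position"],s["grip_width"],s["contact_force"])
for r in ctrl.trace("scene","mill"):
    m=cv2.erode(r["region"].astype(np.uint8),np.ones((3,3)))>0
    p=w[m];p=p[np.isfinite(p[:,2])]; p=p[np.hypot(*(p[:,:2]-s["position"][:2]).T)<40]
    if len(p): print(r["confidence"],len(p),np.percentile(p[:,2],[1,5,50,95,99]).round(1), r["bbox"])
E
```

```text
[511.93885333 162.26805787 162.95594236] 37.813418726469266 [-0.01136135  0.13942332 -1.13505795]
0.71 676 [138.1 140.8 168.6 214.9 221.4] [352.9, 181.4, 21.4, 49.9]
```

Same height in the fingers as before; set it down the same way.

In the tool's units: 0.124 m / 0.25 = 0.496, 0.118 m / 0.25 = 0.472.

Call:
send_rows --increments '[[[0, 0.004, 0.12, 0, 0, 0], [0, 0.004, 0.26, 0, 0, 0], [0, 0.004, 0.4, 0, 0, 0], [0, 0.004, 0.472, 0, 0, 0], [0, 0.004, 0.496, 0, 0, 0]]]'

```text
t: 25.52
position: [511.3, 163.9, 38.0]
orientation: [-0.0, -3.14, 0.0]
contact_force: [-0.7, -0.3, -1.7]
grip_width: 37.3
grasp_force: 40.0
```

In the tool's units: 0.0055 m / 0.25 = 0.022, 0.0045 m / 0.25 = 0.018.

Call:
send_rows --increments '[[[0, 0, 0.006, 0, 0, 0], [0, 0, 0.012, 0, 0, 0], [0, 0, 0.018, 0, 0, 0], [0, 0, 0.022, 0, 0, 0], [0, 0, 0.022, 0, 0, 0]]]'

```text
t: 26.15
position: [511.7, 164.3, 33.6]
orientation: [-0.0, 3.141, 0.0]
contact_force: [-0.0, 0.4, -1.1]
grip_width: 38.0
grasp_force: 40.0
```

In the tool's units: 0.001 m / 0.25 = 0.004, 0.0005 m / 0.25 = 0.002.

Call:
send_rows --increments '[[[0, 0, 0.002, 0, 0, 0], [0, 0, 0.004, 0, 0, 0], [0, 0, 0.004, 0, 0, 0]]]'

```text
t: 26.52
position: [512.0, 164.3, 33.0]
orientation: [-0.0, 3.141, 0.0]
contact_force: [-0.5, -0.3, 1.4]
grip_width: 37.7
grasp_force: 40.0
```

Call:
send_rows --increments '[[[0, 0, 0, 0, 0, 0], [0, 0, 0, 0, 0, 0], [0, 0, 0, 0, 0, 0], [0, 0, 0, 0, 0, 0], [0, 0, 0, 0, 0, 0]]]' --grip 1

```text
t: 27.15
position: [511.7, 164.2, 32.5]
orientation: [-0.0, 3.142, 0.0]
contact_force: [-0.2, 0.6, -0.2]
grip_width: 84.7
grasp_force: 0.0
```

In the tool's units: -0.15 m / 0.25 = -0.6, -0.105 m / 0.25 = -0.42.

Call:
send_rows --increments '[[[0, 0, 0, 0, 0, 0], [0, 0, -0.08, 0, 0, 0], [0, 0, -0.24, 0, 0, 0], [0, 0, -0.42, 0, 0, 0], [0, 0, -0.6, 0, 0, 0]]]'

```text
t: 27.78
position: [511.5, 164.2, 183.8]
orientation: [0.0, -3.142, -0.0]
contact_force: [0.9, 0.4, -0.0]
grip_width: 94.2
grasp_force: 0.0
```

In the tool's units: -0.234 m / 0.25 = -0.936, -0.182 m / 0.25 = -0.728.

Call:
send_rows --increments '[[[-0.04, -0.12, 0, 0, 0, 0], [-0.104, -0.32, 0, 0, 0, 0], [-0.172, -0.52, 0, 0, 0, 0], [-0.24, -0.728, 0, 0, 0, 0], [-0.308, -0.936, 0, 0, 0, 0]]]'

```text
t: 28.4
position: [589.1, -71.4, 182.5]
orientation: [-0.001, 3.141, 0.0]
contact_force: [0.0, 0.2, 0.4]
grip_width: 94.5
grasp_force: 0.0
```

In the tool's units: -0.1535 m / 0.25 = -0.614, -0.14 m / 0.25 = -0.56.

Call:
send_rows --increments '[[[-0.068, -0.208, 0, 0, 0, 0], [-0.132, -0.4, 0, 0, 0, 0], [-0.184, -0.56, 0, 0, 0, 0], [-0.2024, -0.614, 0, 0, 0, 0], [-0.2024, -0.614, 0, 0, 0, 0]]]'

```text
t: 29.02
position: [639.3, -223.2, 181.9]
orientation: [-0.001, -3.141, -0.002]
contact_force: [0.0, -0.4, -0.2]
grip_width: 93.6
grasp_force: 0.0
```

Call:
send_rows --increments '[[[0, 0, 0, 0, 0, 0], [0, 0, 0, 0, 0, 0], [0, 0, 0, 0, 0, 0]]]'

```text
t: 29.4
position: [639.4, -222.1, 182.9]
orientation: [-0.002, 3.141, -0.0]
contact_force: [0.7, -0.0, -0.4]
grip_width: 93.8
grasp_force: 0.0
```

```bash
python3 - <<'E'
from h import *
f=ctrl.grab_frame("top");w=cloud(f)
print(ctrl.get_state()["position"])
for a,b in((130,178),(183,222),(226,262)):
    m=np.zeros((480,640),bool);m[a:b,240:320]=1
    print(topdisc(w,m,67,110))
E
```

```text
[ 639.40448119 -222.3574732   182.84050871]
[659.9 156.2  18.3 659.2 155.4  88.1 394. ]
[585.6 160.7  20.1 584.5 160.1  82.1 477. ]
[512.  164.4  19.6 511.2 163.8  85.2 480. ]
```

All three stand in place. Now the box.

In the tool's units: 0.1345 m / 0.25 = 0.538, 0.13 m / 0.25 = 0.52.

Call:
send_rows --increments '[[[0, -0.004, 0.16, 0, 0, 0], [0, -0.004, 0.32, 0, 0, 0], [0, -0.004, 0.46, 0, 0, 0], [0, -0.004, 0.52, 0, 0, 0], [0, -0.004, 0.538, 0, 0, 0]]]'

```text
t: 30.08
position: [639.2, -224.0, 47.4]
orientation: [0.001, -3.141, -0.001]
contact_force: [0.0, 0.8, -0.1]
grip_width: 93.8
grasp_force: 0.0
```

Call:
send_rows --increments '[[[0, 0, 0, 0, 0, 0], [0, 0, 0, 0, 0, 0], [0, 0, 0, 0, 0, 0], [0, 0, 0, 0, 0, 0], [0, 0, 0, 0, 0, 0]]]' --grip 0 --force 40

```text
t: 30.7
position: [639.5, -224.3, 48.2]
orientation: [-0.0, 3.141, -0.0]
contact_force: [0.7, -0.4, 0.7]
grip_width: 47.6
grasp_force: 0.0
```

Call:
send_rows --increments '[[[0, 0, 0, 0, 0, 0], [0, 0, 0, 0, 0, 0], [0, 0, 0, 0, 0, 0], [0, 0, 0, 0, 0, 0]]]'

```text
t: 31.2
position: [639.4, -224.3, 48.0]
orientation: [-0.0, 3.141, -0.0]
contact_force: [-0.2, -0.6, -0.1]
grip_width: 43.6
grasp_force: 40.0
```

In the tool's units: -0.015 m / 0.25 = -0.06, -0.012 m / 0.25 = -0.048.

Call:
send_rows --increments '[[[0, 0, -0.012, 0, 0, 0], [0, 0, -0.032, 0, 0, 0], [0, 0, -0.048, 0, 0, 0], [0, 0, -0.06, 0, 0, 0], [0, 0, -0.06, 0, 0, 0]]]'

```text
t: 31.82
position: [639.6, -224.3, 63.5]
orientation: [-0.0, 3.141, -0.0]
contact_force: [0.1, -0.9, -1.0]
grip_width: 43.2
grasp_force: 40.0
```

```bash
python3 - <<'E'
from h import *
f=ctrl.grab_frame("scene");im=f["pixels"][130:250,150:310,::-1];cv2.imwrite("pics/s5.png",cv2.resize(im,None,fx=4,fy=4,interpolation=cv2.INTER_CUBIC))
print(ctrl.get_state()["grip_width"])
E
```

```text
43.90091936769988
```

View pics/s5.png

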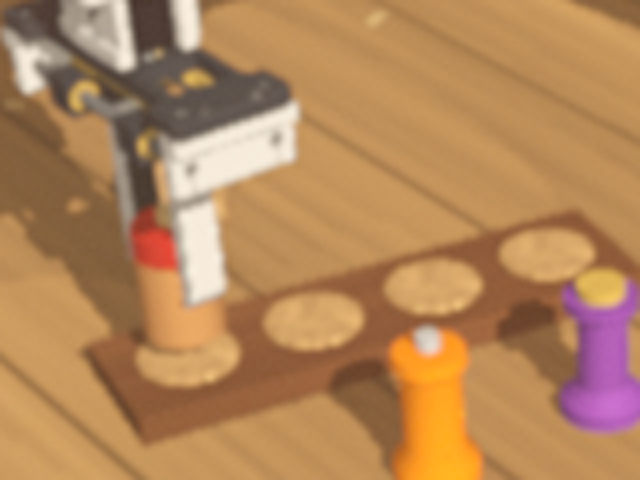

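The box hangs upright at (180,280) of the crop. I carry it to the nearest compartment.

In the tool's units: -0.1 m / 0.25 = -0.4, 0.085 m / 0.25 = 0.34.

Call:
send_rows --increments '[[[0, 0, -0.06, 0, 0, 0], [0, 0, -0.18, 0, 0, 0], [0.028, 0.056, -0.32, 0, 0, 0], [0.088, 0.168, -0.4, 0, 0, 0], [0.176, 0.34, -0.4, 0, 0, 0]]]'

```text
t: 32.5
position: [596.8, -139.9, 167.0]
orientation: [0.002, 3.135, -0.003]
contact_force: [0.3, 0.2, -1.2]
grip_width: 43.9
grasp_force: 40.0
```

In the tool's units: 0.224 m / 0.25 = 0.896, 0.18 m / 0.25 = 0.72.

Call:
send_rows --increments '[[[0.092, 0.18, 0, 0, 0, 0], [0.184, 0.36, 0, 0, 0, 0], [0.276, 0.54, 0, 0, 0, 0], [0.368, 0.72, 0, 0, 0, 0], [0.46, 0.896, 0, 0, 0, 0]]]'

```text
t: 33.12
position: [479.7, 86.1, 164.4]
orientation: [-0.0, 3.139, 0.001]
contact_force: [1.2, 0.6, -0.6]
grip_width: 43.6
grasp_force: 40.0
```

Call:
send_rows --increments '[[[0.08, 0.152, 0, 0, 0, 0], [0.14, 0.268, 0, 0, 0, 0], [0.1708, 0.3272, 0, 0, 0, 0], [0.1708, 0.3272, 0, 0, 0, 0], [0.1708, 0.3272, 0, 0, 0, 0]]]'

```text
t: 33.75
position: [438.2, 165.7, 163.2]
orientation: [0.001, 3.141, -0.001]
contact_force: [-0.1, -0.9, -1.8]
grip_width: 43.4
grasp_force: 40.0
```

Call:
send_rows --increments '[[[0, 0, 0, 0, 0, 0], [0, 0, 0, 0, 0, 0]]]'

```text
t: 34.0
position: [438.0, 165.8, 162.9]
orientation: [-0.002, -3.141, 0.0]
contact_force: [-0.4, 0.4, -2.0]
grip_width: 43.5
grasp_force: 40.0
```

```bash
python3 - <<'E'
from h import *
f=ctrl.grab_frame("scene");w=cloud(f)
s=ctrl.get_state();print(s["position"],s["grip_width"],s["contact_force"])
for r in ctrl.trace("scene","box"):
    m=cv2.erode(r["region"].astype(np.uint8),np.ones((3,3)))>0
    p=w[m];p=p[np.isfinite(p[:,2])]; p=p[np.hypot(*(p[:,:2]-s["position"][:2]).T)<40]
    if len(p): print(r["confidence"],len(p),np.percentile(p[:,2],[1,5,50,95,99]).round(1), r["bbox"])
E
```

```text
[437.88046114 165.94467385 162.83554998] 43.235408209248526 [ 0.07430907 -0.31753106 -1.71324936]
```

In the tool's units: 0.124 m / 0.25 = 0.496, 0.118 m / 0.25 = 0.472.

Call:
send_rows --increments '[[[0, 0.004, 0.12, 0, 0, 0], [0, 0.004, 0.26, 0, 0, 0], [0, 0.004, 0.4, 0, 0, 0], [0, 0.004, 0.472, 0, 0, 0], [0, 0.004, 0.496, 0, 0, 0]]]'

```text
t: 34.72
position: [436.6, 167.1, 37.5]
orientation: [-0.0, -3.139, 0.001]
contact_force: [-0.2, -1.4, -0.8]
grip_width: 43.7
grasp_force: 40.0
```

In the tool's units: 0.0055 m / 0.25 = 0.022, 0.0045 m / 0.25 = 0.018.

Call:
send_rows --increments '[[[0, 0, 0.006, 0, 0, 0], [0, 0, 0.012, 0, 0, 0], [0, 0, 0.018, 0, 0, 0], [0, 0, 0.022, 0, 0, 0], [0, 0, 0.022, 0, 0, 0]]]'

```text
t: 35.35
position: [437.6, 167.5, 33.6]
orientation: [-0.0, 3.141, 0.0]
contact_force: [0.5, 0.2, -1.2]
grip_width: 43.5
grasp_force: 40.0
```

In the tool's units: 0.001 m / 0.25 = 0.004, 0.0005 m / 0.25 = 0.002.

Call:
send_rows --increments '[[[0, 0, 0.002, 0, 0, 0], [0, 0, 0.004, 0, 0, 0], [0, 0, 0.004, 0, 0, 0]]]'

```text
t: 35.72
position: [437.7, 167.5, 33.0]
orientation: [-0.0, 3.141, 0.0]
contact_force: [-0.7, -0.6, 2.8]
grip_width: 43.7
grasp_force: 40.0
```

Floor contact. I release, lift and move off toward the board side, so that the camera sees the rack.

Call:
send_rows --increments '[[[0, 0, 0, 0, 0, 0], [0, 0, 0, 0, 0, 0], [0, 0, 0, 0, 0, 0], [0, 0, 0, 0, 0, 0], [0, 0, 0, 0, 0, 0]]]' --grip 1

```text
t: 36.35
position: [437.6, 167.5, 32.4]
orientation: [0.0, -3.142, -0.0]
contact_force: [-0.5, -0.5, -0.5]
grip_width: 90.3
grasp_force: 0.0
```

In the tool's units: -0.15 m / 0.25 = -0.6, -0.105 m / 0.25 = -0.42.

Call:
send_rows --increments '[[[0, 0, 0, 0, 0, 0], [0, 0, -0.08, 0, 0, 0], [0, 0, -0.24, 0, 0, 0], [0, 0, -0.42, 0, 0, 0], [0, 0, -0.6, 0, 0, 0]]]'

```text
t: 36.98
position: [437.3, 167.5, 183.8]
orientation: [0.0, -3.141, -0.0]
contact_force: [-0.1, 0.7, -0.2]
grip_width: 94.0
grasp_force: 0.0
```

In the tool's units: -0.235 m / 0.25 = -0.94, -0.185 m / 0.25 = -0.74.

Call:
send_rows --increments '[[[0, -0.14, 0, 0, 0, 0], [0, -0.34, 0, 0, 0, 0], [0, -0.54, 0, 0, 0, 0], [0, -0.74, 0, 0, 0, 0], [0, -0.94, 0, 0, 0, 0]]]'

```text
t: 37.6
position: [437.5, -69.0, 182.6]
orientation: [-0.001, 3.141, -0.0]
contact_force: [1.0, -0.2, -0.3]
grip_width: 94.0
grasp_force: 0.0
```

In the tool's units: -0.07 m / 0.25 = -0.28, -0.06 m / 0.25 = -0.24.

Call:
send_rows --increments '[[[0, -0.16, 0, 0, 0, 0], [0, -0.24, 0, 0, 0, 0], [0, -0.28, 0, 0, 0, 0], [0, -0.28, 0, 0, 0, 0], [0, -0.28, 0, 0, 0, 0]]]'

```text
t: 38.22
position: [437.7, -136.7, 182.5]
orientation: [-0.002, 3.141, 0.001]
contact_force: [0.9, -0.4, 0.1]
grip_width: 93.7
grasp_force: 0.0
```

```bash
python3 - <<'E'
from h import *
f=ctrl.grab_frame("top");w=cloud(f)
print(ctrl.get_state()["position"])
for a,b in((130,178),(183,222),(226,262),(265,310)):
    m=np.zeros((480,640),bool);m[a:b,240:320]=1
    print(topdisc(w,m,67,110))
r=ctrl.trace("top","wax_tin");
if r: print(r[0]["confidence"],np.nanmean(w[r[0]["region"]],0))
cv2.imwrite("pics/t6.png",f["pixels"][:,:,::-1])
E
```

```text
[ 437.76467709 -136.61248856  182.51622639]
[659.9 155.3  18.3 659.1 155.5  88.  395. ]
[585.9 160.1  20.3 584.4 160.2  82.1 476. ]
[512.1 164.4  19.7 511.3 163.8  85.1 479. ]
[438.5 168.   21.6 438.3 168.1  72.5 590. ]
0.94 [455.18286616 397.26879562  40.92605852]
```

View pics/t6.png

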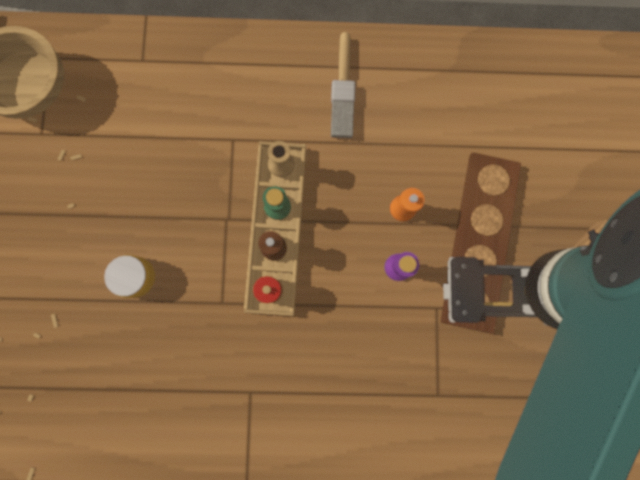

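All four pieces stand in reverse order in the rack: vase (280,155), candlestick (277,203), mill (271,245) and box (267,290). Each is centred within 2 mm, and the tin is unmoved.

```bash
python3 -c "
from rig import ctrl
print(ctrl.close_job())"
```

```text
the job is handed in; nothing more can be done
None
```

All four pieces stand upright in the rack in reverse order (vase farthest, then candlestick, mill and box), each within about 2 mm of its compartment's centre, with the wax tin not moved; the job is handed in, and no verdict was returned.

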